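# Open a dosing pump's head for service

### The job

The twin detergent dosing pump is to be serviced. First turn its stroke knob until the sliding pointer stands at the service mark (the long line with the triangle), which relaxes the diaphragms; then unscrew the taller of the two black caps - its thread may be left- or right-handed, so try which way it loosens - and lift it straight off its neck. Finish while still holding that cap in the gripper, still and at least 5 cm above where it sat; leave the low cap screwed on, the pointer at its mark and everything else where it is.

Things in the scene. Friction and masses are not known exactly. Their poses are not given: they have to be found in the camera images.
- pump: grey dosing pump, 190 (x) x 190 (y) mm, fixed on the worktop. Origin: centre of its underside; x to its back, y to its left (seen from its knob side), z up. Front control deck (x < 0) 58 mm high, rear head deck (x > 6 mm) 64 mm. Knob axis at (-52, -52) mm, service mark (-48, 38), necks (52, 55) and (52, -55).
- stroke_knob (a joint): angle of the stroke knob, rad; 0 when the pointer is at the service mark, positive counter-clockwise seen from above; stops at -1.7 and 3.6; starts at +1.3 to +2.4, stays where it is left (friction 0.05 N m). It moves the pointer 7 mm per rad: counter-clockwise to the pump's left, clockwise to its right.
- knob_grip (a point): point on the stroke knob's axis, 83 mm above the worktop, at a good height for the gripper's TCP: a black upright fluted round knob, about 35 mm in diameter, reaching from 64 to 89 mm above the worktop. Turns with the knob.
- stroke_pointer (a joint): position of the pointer along the pump's y, m; 0 at the service mark, positive to the pump's left.
- pointer_tip (a point): tip of the small black sliding pointer on the aluminium scale plate left of the knob; it points to the pump's back (+x), at the graduation lines, which are 5 mm apart.
- service_mark (a point): the service mark: thicker, longer line with a solid triangle at its far end, in the middle of the scale plate. Axes as the pump's.
- cap_tall: the taller black fluted screw cap, 43 mm in diameter, 37 mm high, about 50 g, on one of the two necks (either one). Origin: centre of its lower rim, 72 mm above the worktop while screwed on; z up along its axis. It starts fully tight.
- cap_grip (a point): point on the tall cap's axis, 22 mm above its origin, a good place for the TCP. The twist-off thread's hand is hidden: the tightening way stops hard at once (a firm grip feels over 0.5 N m, then slips); the other way it turns with under 0.1 N m and is free to lift straight up from about 65 degrees (1.15 rad) to 130 degrees of turn; before that pulling does not free it.
- cap_low: the low black fluted screw cap, 43 mm in diameter, 22 mm high, on the other neck; stays on. Origin: centre of its lower rim, 72 mm above the worktop.
- nail_brush: small orange nail brush, 30 x 85 x 23 mm, lying on the worktop right of the pump; origin in the middle of its underside. Bystander.
- tape_roll: roll of tape, 92 mm in diameter, 48 mm high, lying on the worktop right of the pump; origin in the middle of its underside. Bystander.
- timer: white and green kitchen timer, 69 mm wide, 72 mm high, behind the pump; origin in the middle of its underside. Bystander.
- log_notebook: black notebook, 148 x 110 x 16 mm, on the worktop's front strip left of the pump; origin in the middle of its underside. Bystander.
- ball_pen: white ball pen, 145 mm long, between notebook and pump; origin in the middle of its underside. Bystander.
Mind the look-alikes: they are no part of the job. What is shaped like the cap_tall but blue or turquoise is not meant.

How it is judged:
By the outcome, as a careful person would: the job done as asked, in the order asked, and still so for the second after the job is handed in, while the arm keeps its last pose, push and grip.
It also fails if it takes over 48 s, if anything falls off the work surface, if the arm or the gripper's body presses on something with over 40 N, if the wrist force passes 120 N, or if a joint passes its speed limit or range.

### The arm

A 7-joint arm with a two-finger parallel gripper is mounted at the origin on a cart in front of the work surface, level with it; the furniture and walls round the work are solid. World frame = base frame: x ahead of the robot, y to its left, z up, the work surface at z = 0. Lengths are in mm, angles in rad, forces in N, time in s.
With the tool pointing down it reaches from about 400 to 875 mm from the base axis. Payload 6.5 kg.
Tool frame: the origin (TCP) lies between the finger pads, 19 mm behind the fingertips; this is the grasp point; z points along the fingers, y is the direction in which the jaws open and shut (so a half turn about z gives the same grasp; the last joint's range is limited). The gripper opens to 88 mm and grips with 3 to 60 N. Pads are 18 mm wide; open, the fingers measure 123 mm over their backs; the gripper's body (75 mm by 187 mm) begins 45 mm behind the grasp point.
Start: joints at [1.128, 0.536, -0.004, 1.538, 0.003, 1.067, -0.071], TCP at [239.161, -604.394, 257.416] pointing down, gripper open.
Joint ranges: [-2.7, 2.7], [-0.37, 2.16], [-1.27, 1.26], [0.24, 2.4], [-1.31, 4.45], [0.19, 1.91], [-2.76, 2.76]. Speed limits (rad/s): [2.39, 2.39, 3.14, 3.14, 3.14, 3.14, 3.14].

### API

Orientations are given as a unit quaternion [x, y, z, w].
In Python, from station import r gives the robot as it stands.
- The arm moves only by the tool play_rows, never from a script. Its argument "rows" is a list of rows, each a list of 2 entries, a list of its own where there are three numbers: the shift along the world's x, y, z in m, then the turn about the world's z in rad. In form: [[[tx, ty, tz], turn], ...]. A call has 1 to 20 rows; each row is the pose to reach, as a shift and turn from the pose measured when the call began; what a row does not reach only later rows make up. A row lasts 1/12 s, in which the tool goes at most 41.7 mm and 7.16 degrees, less where a joint would pass 70% of its speed; a pose out of reach is approached as far as the arm can. A call with a gripper value outside its range is refused whole. "jaw" is the finger opening in m, from 0 to 0.0881, set as the call begins (left out, the last holds). The fingers move at their own pace and stop on an object; "grip_force" is the grip in N (left out, the last holds). Time passes only in rows, so rows that repeat a pose let the fingers close. It gives the time, the measured TCP pose, the force and the opening at its end, in the units of the state.
- r.state(): the state, without advancing time (a new reading comes with each control period).
- r.camera(name): name is "side" or "top" or "wrist"; returns a dict with "color" (384x512x3 uint8, red, green, blue), "range_z" (384x512 float32, mm along the optical axis (not along the pixel's ray), 0 where there is no reading), "fovy" (degrees; the focal length in pixels is half the picture's height over the tangent of half this angle, whatever the lens; pixels are square), "cx", "cy" (the principal point, pixels), "distortion" ([k1, k2, p1, p2, k3] as OpenCV has them; the pictures are not rectified), "world_to_cam" (4x4, takes a point from world to camera coordinates). Camera axes: x right, y down, z forward; pixel columns grow to the right and rows downward; lengths in mm; the calibration is good to about 2 mm. A picture is of the moment at which its call begins.
- r.job_done(): hands the job in, once; it reports no verdict.
The state is a dict: "time": time; "qpos": joint angles; "qvel": joint speeds; "effort": joint torques, N m; "tcp_pos": TCP position; "tcp_rot": TCP orientation; "contact_force": force on the tool from outside, world axes, zero at the start; "torque": the same for the moment, N m; "gripper_width": finger opening in mm.
Only numpy, scipy, OpenCV 4.12 (cv2) and the standard library are available. Lean on these libraries where they do the work, as an engineer would, in place of code of your own. Each camera call takes 0.05 s, during which the arm holds its last target. There are 200 camera calls.

## Working session

There is one attempt and no reset: what is moved stays moved. The work goes in short steps, Python scripts to look and compute and a tool call to move; the robot and the scene stay as the last step left them, time stands still between calls to the robot, and variables do not carry over. Pictures are saved under pics/ and viewed, about 8 in all and at most 12, crops included, and the job is handed in when it is done.

Besides the shell and the picture viewer there is one more tool, called after "Emit:" as name(argument=value, ...) on one line, values as JSON. play_rows: Moves the arm, as the interface text tells. Its arguments: {"type":"object","properties":{"rows":{"type":"array","items":{"type":"array"}},"jaw":{"type":"number"},"grip_force":{"type":"number"}},"required":["rows"]}

```bash
ls; mkdir -p pics; cat > h.py <<'E'
import numpy as np, cv2
from station import r
def K(c):
    h,w=c["color"].shape[:2]; f=h/2/np.tan(np.radians(c["fovy"])/2)
    return np.array([[f,0,c["cx"]],[0,f,c["cy"]],[0,0,1.]])
def unproj(c,uv,z=None,world_z=None):
    uv=np.array(uv,float).reshape(-1,1,2)
    n=cv2.undistortPoints(uv,K(c),np.array(c["distortion"],float)).reshape(-1,2)
    d=np.c_[n,np.ones(len(n))]; T=np.linalg.inv(np.array(c["world_to_cam"]))
    if world_z is not None:
        dw=d@T[:3,:3].T; s=(world_z-T[2,3])/dw[:,2]; return T[:3,3]+dw*s[:,None]
    return (d*np.array(z).reshape(-1,1))@T[:3,:3].T+T[:3,3]
def cloud(c):
    h,w=c["color"].shape[:2]; v,u=np.mgrid[:h,:w]
    return unproj(c,np.stack([u.ravel(),v.ravel()],1),c["range_z"].ravel()).reshape(h,w,3)
def proj(c,P):
    T=np.array(c["world_to_cam"]); rv=cv2.Rodrigues(T[:3,:3])[0]
    return cv2.projectPoints(np.array(P,float).reshape(-1,3),rv,T[:3,3],K(c),np.array(c["distortion"],float))[0].reshape(-1,2)
def save(im,n,s=1): cv2.imwrite("pics/"+n,cv2.resize(im[:,:,::-1],None,fx=s,fy=s,interpolation=cv2.INTER_CUBIC))
E
python3 - <<'E'
from h import *
import pickle
print(r.state())
cs={}
for n in("top","side"):
    c=r.camera(n);cs[n]=c;print(n,c["fovy"],np.linalg.inv(c["world_to_cam"])[:3,3])
pickle.dump(cs,open("c0.pkl","wb"))
save(cs["top"]["color"],"top0.png",1.5);save(cs["side"]["color"],"side0.png",1.5)
E
```

```text
pics
{'time': 0.0, 'qpos': array([ 1.12778926,  0.53716485, -0.00444984,  1.53886344,  0.00262814,
        1.06726787, -0.07119119]), 'qvel': array([ 6.39489321e-04, -3.98099905e-05, -2.81195833e-04,  5.51387682e-04,
       -5.53810240e-04,  6.97516121e-04,  1.58319299e-03]), 'effort': array([ 7.01592744e-04, -5.70966589e+01,  9.91358310e-01, -2.51597375e+01,
       -5.61826816e-02,  1.79822138e-02,  1.53476781e-04]), 'tcp_pos': array([ 238.94505264, -603.87171117,  256.54356715]), 'tcp_rot': array([ 9.82294399e-01,  1.87341916e-01, -2.28955570e-04, -8.17477146e-04]), 'contact_force': array([-0.27651314, -0.20362092,  0.69477921]), 'torque': array([3.67444812e-02, 8.15878947e-05, 6.57840816e-02]), 'gripper_width': 88.1342957187114}
top 47.98673533218695 [-370.54936479 -384.74423777 1436.76817459]
side 50.862698682588 [  218.39053692 -1291.38846133   671.42055802]
```

View pics/top0.png

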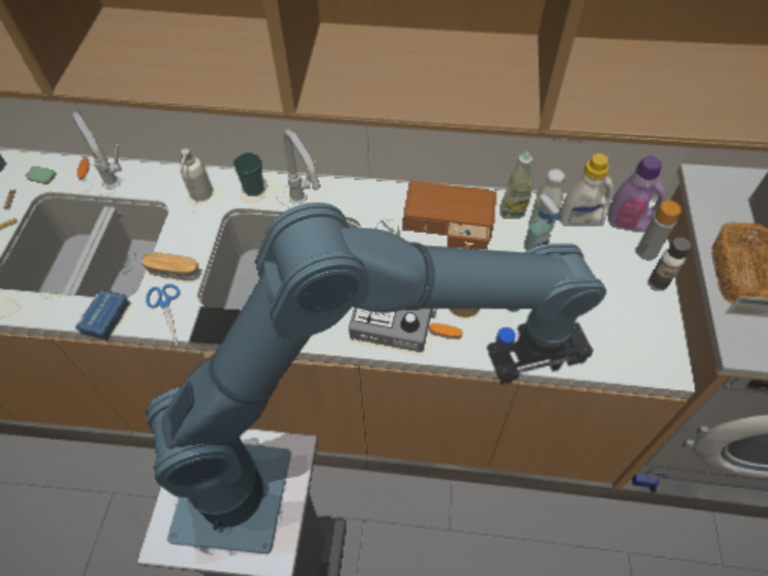

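View pics/side0.png

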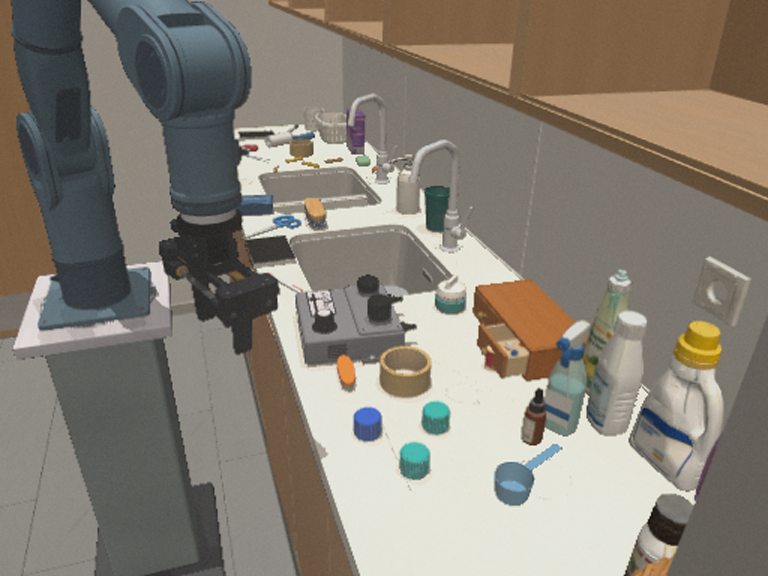

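The side view (×1.5) shows the pump at about (350,320). The knob is at (323,320), with caps at (368,285, far) and (380,307, near). The near cap looks taller, so I'll measure both with depth.

```bash
python3 - <<'E'
from h import *
import pickle
cs=pickle.load(open("c0.pkl","rb"));c=cs["side"];P=cloud(c)
for n,(u,v) in dict(knob=(323,312),far=(368,279),near=(380,298),deckfront=(310,345),rear=(345,297),table=(350,420)).items():
    print(n,P[int(v/1.5),int(u/1.5)].round(1))
m=np.zeros(P.shape[:2],bool);m[int(265/1.5):int(365/1.5),int(285/1.5):int(425/1.5)]=1
im=c["color"].astype(int);grey=(im.max(2)-im.min(2)<25)
for lo,hi in((54,60),(61,67),(86,92),(92,97),(105,112)):
    s=m&(P[...,2]>lo)&(P[...,2]<hi)&grey; q=P[s]
    print(lo,hi,s.sum(),q.min(0).round(0) if len(q) else'',q.max(0).round(0) if len(q) else '',np.median(q,0).round(1) if len(q) else '')
    if len(q)>20 and lo<65: print(cv2.minAreaRect(q[:,:2].astype(np.float32)))
save(im[165:250,185:290].astype(np.uint8),"side0c.png",7)
E
```

```text
knob [ 429.1 -349.3   92.1]
far [ 546.9 -250.8   93.3]
near [ 537.3 -356.8  110.4]
deckfront [ 393.5 -387.2   50.3]
rear [ 500.  -247.1   56.7]
table [ 423.2 -549.8    1.2]
54 60 740 [ 387. -411.   54.] [ 580. -202.   60.] [ 454.6 -335.9   58.6]
((490.55377197265625, -306.6036682128906), (191.30215454101562, 194.17218017578125), 83.53582000732422)
61 67 701 [ 393. -404.   61.] [ 586. -215.   67.] [ 507.9 -310.    64.1]
((488.9947509765625, -305.1716613769531), (180.1465606689453, 182.30938720703125), 83.00723266601562)
86 92 113 [ 415. -386.   86.] [ 566. -252.   92.] [ 443.3 -354.1   89.6]
92 97 110 [ 420. -388.   92.] [ 565. -236.   97.] [ 540.6 -266.5   94.7]
105 112 108 [ 512. -385.  105.] [ 554. -345.  112.] [ 531.8 -368.2  109.7]
```

View pics/side0c.png

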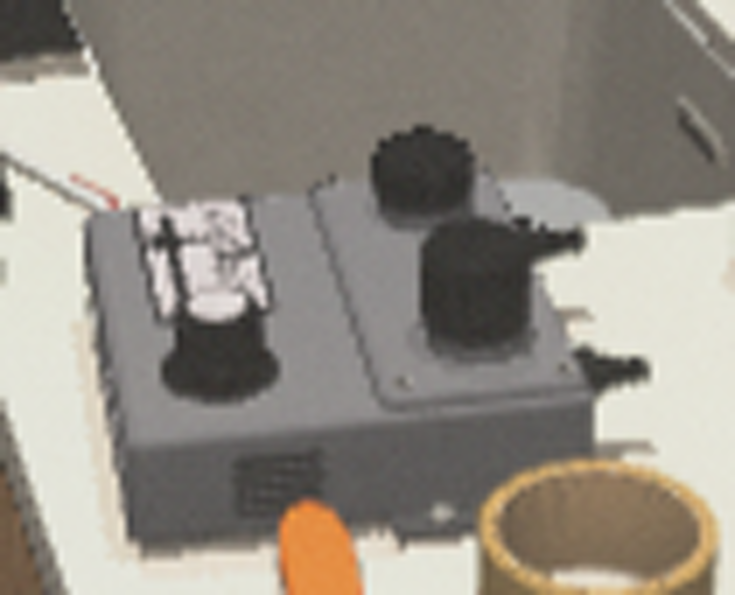

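Right/near cap is the tall one, at about (535,-367). The pump is centred at about (490,-306) with yaw ≈ -6.7°. I'll move above the knob and scale and look with the wrist camera.

Emit:
play_rows(rows=[[[0.02,-0.0,0.0],0],[[0.05,0.03,0],0],[[0.075,0.06,0],0],[[0.1,0.09,0],0],[[0.125,0.125,0],0],[[0.15,0.16,0],0],[[0.17,0.195,0],0],[[0.185,0.22,0],0],[[0.195,0.24,0],0],[[0.2,0.254,0],0],[[0.2,0.254,0],0],[[0.2,0.254,0],0]], jaw=0.06, grip_force=20)

```text
time: 1.1
tcp_pos: [438.9, -349.8, 256.5]
tcp_rot: [0.982, 0.188, -0.0, -0.001]
contact_force: [-0.2, -0.2, -0.1]
gripper_width: 60.5
```

```bash
python3 - <<'E'
from h import *
import pickle
s=r.state();print(s["time"],s["tcp_pos"],s["tcp_rot"],s["qpos"].round(2),s["gripper_width"])
c=r.camera("wrist");pickle.dump(c,open("w1.pkl","wb"))
T=np.linalg.inv(c["world_to_cam"]);print(T.round(2),c["fovy"])
save(c["color"],"w1.png",1.5)
P=cloud(c)
for z0,z1 in((86,93),(92,98),(105,113)):
    q=P[(P[...,2]>z0)&(P[...,2]<z1)];print(z0,len(q))
    if len(q)>30:
        print(q.min(0).round(1),q.max(0).round(1))
E
```

```text
1.1 [ 438.86916115 -349.76393994  256.48516763] [ 9.82168065e-01  1.88002771e-01 -4.77631082e-04 -7.89025930e-04] [ 0.66  0.39 -0.09  1.77  0.04  0.98 -0.64] 60.52414803039568
[[ 3.7000e-01 -8.9000e-01 -2.7000e-01  5.1027e+02]
 [-9.3000e-01 -3.5000e-01 -1.1000e-01 -3.2231e+02]
 [-0.0000e+00  2.9000e-01 -9.6000e-01  3.8340e+02]
 [ 0.0000e+00  0.0000e+00  0.0000e+00  1.0000e+00]] 67.64949051707463
86 1383
[ 415.1 -364.8   86. ] [ 568.5 -231.2   93. ]
92 1811
[ 512.4 -373.1   92. ] [ 567.4 -232.5   97.8]
105 1880
[ 511.9 -383.4  105. ] [ 555.5 -339.7  110.9]
```

View pics/w1.png

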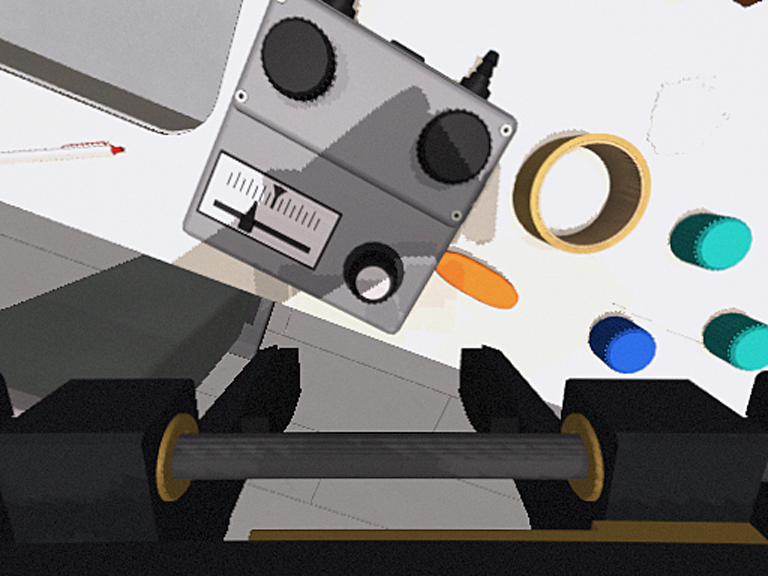

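The wrist view (×1.5) shows the low cap at (298,58), the tall cap at (453,147) and the knob at (373,275). The pointer tip is near (251,207) and the service-mark line and triangle near (277,195). Next I'll get exact positions.

```bash
python3 - <<'E'
from h import *
import pickle
c=pickle.load(open("w1.pkl","rb"));P=cloud(c)
v,u=np.mgrid[:384,:512]
def box(u0,v0,u1,v1,z0,z1):
    m=(u*1.5>u0)&(u*1.5<u1)&(v*1.5>v0)&(v*1.5<v1)&(P[...,2]>z0)&(P[...,2]<z1);q=P[m]
    (cc,rad)=cv2.minEnclosingCircle(q[:,:2].astype(np.float32));print(len(q),np.round(cc,1),round(rad,1),np.median(q[:,2]).round(1),q.min(0).round(1),q.max(0).round(1))
    return np.array(cc)
lo=box(250,5,345,110,92,98);ta=box(405,90,500,195,106,112);k=box(335,230,415,315,84,95)
# pump pose from necks+knob
L=np.array([[52,55],[52,-55],[-52,-52]]);W=np.array([lo,ta,k])
H=(L-L.mean(0)).T@(W-W.mean(0));U,S,V=np.linalg.svd(H);R=V.T@U.T;t=W.mean(0)-R@L.mean(0)
print("yaw",np.degrees(np.arctan2(R[1,0],R[0,0])),t,"res",(W-(L@R.T+t)).round(1))
pickle.dump((R,t),open("pose.pkl","wb"))
print("plate z",P[int(225/1.5),int(215/1.5)],P[130,185]); 
mk=proj(c,[*(R@[-48,38]+t),60]);print("mark px",mk*1.5,"knob",R@[-52,-52]+t,"tall",R@[52,-55]+t)
# rectify the plate top-down in pump axes, 0.125 mm/px; columns = -y, rows=-x
X,Y=np.meshgrid(np.arange(-20,-75,-.1),np.arange(75,0,-.1),indexing="ij")
G=np.c_[(np.c_[X.ravel(),Y.ravel()]@R.T+t),np.full(X.size,60.)]
p=proj(c,G).astype(np.float32).reshape(*X.shape,2)
im=cv2.remap(c["color"],p[...,0],p[...,1],cv2.INTER_CUBIC)
save(im,"plate1.png")
E
```

```text
1789 [ 546.6 -253.2] 21.1 93.6 [ 525.5 -273.1   92. ] [ 567.4 -232.5   95.9]
1824 [ 534.1 -361.5] 22.1 108.6 [ 513.  -383.4  106. ] [ 555.3 -340.4  110.9]
764 [ 431.1 -347.3] 17.6 89.1 [ 413.5 -364.4   84. ] [ 448.4 -329.8   91.3]
yaw -6.5039549300333315 [ 488.66114661 -301.48085605] res [[ 0.  -0.4]
 [ 0.   0.5]
 [-0.  -0.1]]
plate z [ 420.21000815 -223.49350446   57.28535042] [ 459.50209895 -261.46968687   60.33194944]
mark px [[267.70043422 211.53565745]] knob [ 431.10568316 -347.25605269] tall [ 534.09652786 -362.01701162]
```

View pics/plate1.png

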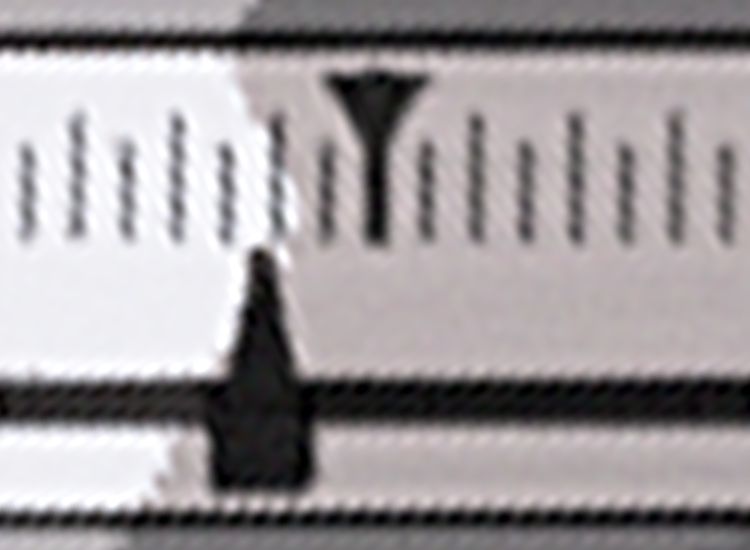

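Pointer tip is at column 260 and the mark at 376, at 0.1 mm/px. That's about 11.4 mm left after parallax, so the knob needs roughly -1.63 rad. Descending onto the knob.

Emit:
play_rows(rows=[[[-0.004,0.001,-0.01],0],[[-0.008,0.0025,-0.03],0],[[-0.008,0.0025,-0.055],0],[[-0.008,0.0025,-0.08],0],[[-0.008,0.0025,-0.105],0],[[-0.008,0.0025,-0.13],0],[[-0.008,0.0025,-0.15],0],[[-0.008,0.0025,-0.163],0],[[-0.008,0.0025,-0.17],0],[[-0.008,0.0025,-0.173],0],[[-0.008,0.0025,-0.173],0],[[-0.008,0.0025,-0.173],0]])

```text
time: 2.15
tcp_pos: [430.3, -349.2, 84.0]
tcp_rot: [0.982, 0.187, -0.0, -0.0]
contact_force: [0.1, 0.1, 0.6]
gripper_width: 60.2
```

Emit:
play_rows(rows=[[[0,0,0],0],[[0,0,0],0],[[0,0,0],0],[[0,0,0],0],[[0,0,0],0],[[0,0,0],0],[[0,0,0],0],[[0,0,0],0]], jaw=0.02, grip_force=20)

```text
time: 2.82
tcp_pos: [429.9, -347.7, 84.3]
tcp_rot: [0.982, 0.187, -0.001, -0.001]
contact_force: [-2.1, 4.6, 5.6]
gripper_width: 34.5
```

Emit:
play_rows(rows=[[[0,0,0],-0.06],[[0,0,0],-0.16],[[0,0,0],-0.26],[[0,0,0],-0.36],[[0,0,0],-0.46],[[0,0,0],-0.56],[[0,0,0],-0.66],[[0,0,0],-0.76],[[0,0,0],-0.86],[[0,0,0],-0.96],[[0,0,0],-1.06],[[0,0,0],-1.16],[[0,0,0],-1.26],[[0,0,0],-1.36],[[0,0,0],-1.46],[[0,0,0],-1.56],[[0,0,0],-1.61],[[0,0,0],-1.63],[[0,0,0],-1.63],[[0,0,0],-1.63]])

```text
time: 4.48
tcp_pos: [430.1, -347.1, 84.4]
tcp_rot: [0.81, -0.586, 0.0, -0.002]
contact_force: [-0.4, 3.0, 3.1]
gripper_width: 34.3
```

```bash
cat > plate.py <<'E'
from h import *
import pickle,sys
def go(n):
    R,t=pickle.load(open("pose.pkl","rb"));s=r.state()
    a,b=s["tcp_rot"][:2];print(s["time"],s["tcp_pos"],"yaw",2*np.arctan2(b,a),s["qpos"].round(2),s["contact_force"].round(1),s["torque"].round(2))
    c=r.camera("wrist");X,Y=np.meshgrid(np.arange(-20,-75,-.1),np.arange(75,0,-.1),indexing="ij")
    G=np.c_[(np.c_[X.ravel(),Y.ravel()]@R.T+t),np.full(X.size,60.)]
    p=proj(c,G).astype(np.float32).reshape(*X.shape,2)
    im=cv2.remap(c["color"],p[...,0],p[...,1],cv2.INTER_CUBIC)
    T=np.linalg.inv(c["world_to_cam"]);print("cam",T[:3,3],"cam in pump",R.T@(T[:2,3]-t))
    save(im,n+"_plate.png");save(c["color"],n+"_full.png")
    both=np.vstack([cv2.resize(im,(560,411)),np.zeros((4,560,3),np.uint8)])
    pic=cv2.resize(c["color"],(240,180));out=np.zeros((411,800,3),np.uint8);out[:,:560]=both[:411];out[:180,560:]=pic
    save(out,n+".png")
go(sys.argv[1])
E
python3 plate.py w2
```

```text
4.4833 [ 430.07220628 -347.1103145    84.38725753] yaw -1.252209678004924 [ 0.34  0.65  0.34  1.92 -0.36  0.63 -1.91] [-0.4  3.   3.1] [ 0.78 -0.06  0.05]
cam [ 454.75333089 -418.94421771  211.22149043] cam in pump [ -20.38430038 -120.54817127]
```

View pics/w2.png

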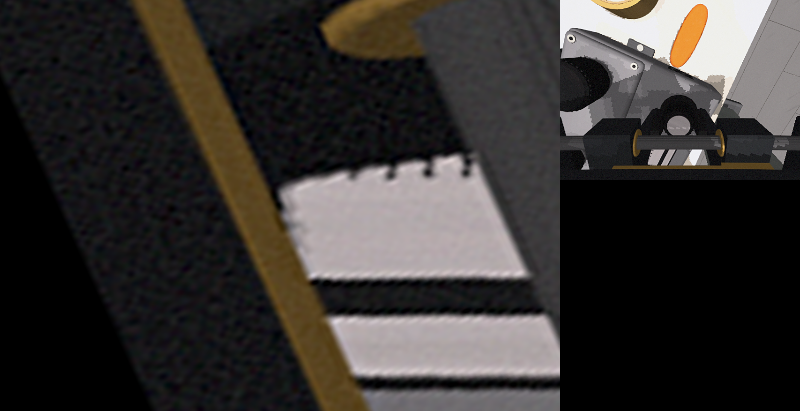

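Occluded by the gripper. I'll release, rise, turn back and look from above the scale.

Emit:
play_rows(rows=[[[0,0,0],0],[[0,0,0],0],[[0,0,0],0],[[0,0,0],0],[[0,0,0.01],0],[[0,0,0.035],0],[[0,0,0.07],0],[[0,0.01,0.105],0.1],[[0,0.02,0.14],0.2],[[0,0.03,0.16],0.3],[[0,0.04,0.165],0.4],[[0,0.05,0.165],0.5],[[0,0.05,0.165],0.6],[[0,0.05,0.165],0.7],[[0,0.05,0.165],0.8],[[0,0.05,0.165],0.9],[[0,0.05,0.165],1.0],[[0,0.05,0.165],1.1],[[0,0.05,0.165],1.2],[[0,0.05,0.165],1.3]], jaw=0.06)

```text
time: 6.2
tcp_pos: [429.9, -297.5, 250.1]
tcp_rot: [1.0, 0.026, -0.001, -0.001]
contact_force: [0.2, -0.3, -1.3]
gripper_width: 60.2
```

Emit:
play_rows(rows=[[[0,0,0],0.1],[[0,0,0],0.2],[[0,0,0],0.3],[[0,0,0],0.33],[[0,0,0],0.33],[[0,0,0],0.33]])

```text
time: 6.7
tcp_pos: [429.7, -297.8, 250.6]
tcp_rot: [0.982, 0.189, -0.001, -0.001]
contact_force: [1.0, 0.4, -0.2]
gripper_width: 59.9
```

```bash
python3 plate.py w3
```

```text
6.7 [ 429.71115475 -297.81013066  250.64970776] yaw 0.38023667013990553 [ 0.43  0.33  0.11  1.88 -0.05  0.93 -0.63] [ 1.   0.4 -0.2] [-0.01 -0.02  0.03]
cam [ 501.15490613 -270.17009476  377.49769227] cam in pump [ 8.86672399 32.52443704]
```

View pics/w3_plate.png

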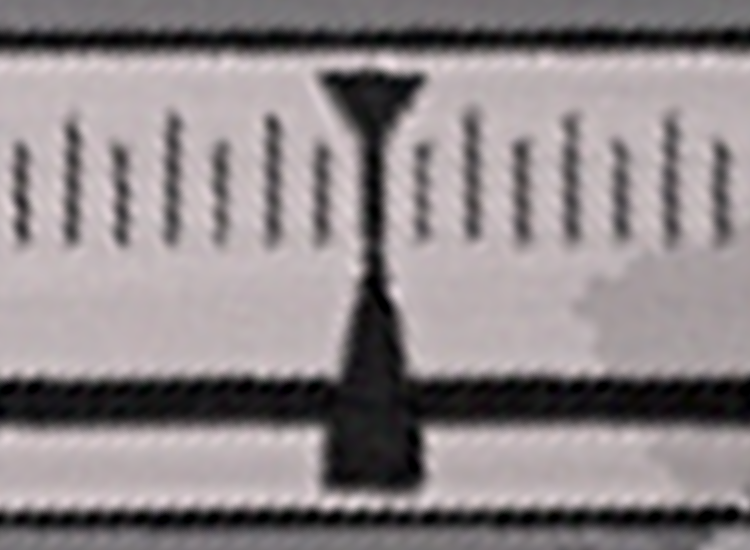

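The pointer tip (column 375) stands on the mark (373), within about 0.2 mm. Now the tall cap.

Emit:
play_rows(rows=[[[0.025,-0.015,0],0],[[0.055,-0.034,0],0],[[0.085,-0.052,0],0],[[0.1,-0.061,-0.01],0],[[0.1045,-0.064,-0.03],0],[[0.1045,-0.064,-0.055],0],[[0.1045,-0.064,-0.08],0],[[0.1045,-0.064,-0.105],0],[[0.1045,-0.064,-0.125],0],[[0.1045,-0.064,-0.14],0],[[0.1045,-0.064,-0.15],0],[[0.1045,-0.064,-0.156],0],[[0.1045,-0.064,-0.1565],0],[[0.1045,-0.064,-0.1565],0]], jaw=0.068)

```text
time: 7.92
tcp_pos: [534.6, -362.0, 94.5]
tcp_rot: [0.982, 0.189, -0.001, -0.0]
contact_force: [-0.1, -0.6, 0.6]
gripper_width: 67.8
```

Emit:
play_rows(rows=[[[0,0,0],0],[[0,0,0],0],[[0,0,0],0],[[0,0,0],0],[[0,0,0],0],[[0,0,0],0],[[0,0,0],0],[[0,0,0],0]], jaw=0.03, grip_force=35)

```text
time: 8.58
tcp_pos: [534.9, -361.9, 95.2]
tcp_rot: [0.982, 0.189, -0.001, -0.0]
contact_force: [-0.7, 1.4, 5.0]
gripper_width: 42.2
```

Emit:
play_rows(rows=[[[0,0,0],0.03],[[0,0,0],0.06],[[0,0,0],0.09],[[0,0,0],0.12]])

```text
time: 8.92
tcp_pos: [534.8, -361.3, 95.2]
tcp_rot: [0.969, 0.248, -0.0, -0.001]
contact_force: [-1.4, 3.4, 5.0]
gripper_width: 42.7
```

```bash
python3 -c "
from h import *
s=r.state();a,b=s['tcp_rot'][:2];print(s['time'],s['tcp_pos'],2*np.arctan2(b,a),s['qpos'].round(2),s['contact_force'].round(1),s['torque'].round(2),s['gripper_width'])"
```

```text
8.9167 [ 534.82837656 -361.26723262   95.15436851] 0.5016827438662443 [ 0.48  0.73  0.06  1.65 -0.06  0.77 -0.5 ] [-1.4  3.4  5. ] [ 0.95  0.29 -0.98] 42.70699303769127
```

CCW resists at 0.98 N·m, so that's the tightening way. It loosens clockwise.

Emit:
play_rows(rows=[[[0,0,0],-0.05],[[0,0,0],-0.13],[[0,0,0],-0.22],[[0,0,0],-0.31],[[0,0,0],-0.4],[[0,0,0],-0.49],[[0,0,0],-0.58],[[0,0,0],-0.67],[[0,0,0],-0.7],[[0,0,0],-0.7]])

```text
time: 9.75
tcp_pos: [534.7, -362.1, 95.2]
tcp_rot: [0.995, -0.098, 0.0, -0.0]
contact_force: [-0.3, -1.0, 1.1]
gripper_width: 42.7
```

```bash
python3 -c "
from h import *
s=r.state();a,b=s['tcp_rot'][:2];print(s['time'],s['tcp_pos'],2*np.arctan2(b,a),s['qpos'].round(2),s['contact_force'].round(1),s['torque'].round(2),s['gripper_width'])"
```

```text
9.75 [ 534.7309136  -362.14239401   95.18618878] -0.19683641848084013 [ 0.36  0.74  0.24  1.66 -0.23  0.77 -1.06] [-0.3 -1.   1.1] [-0.14  0.11 -0.02] 42.67636462314291
```

Clockwise is free (torque about 0). Continuing to about 1.6 rad total.

Emit:
play_rows(rows=[[[0,0,0],-0.05],[[0,0,0],-0.13],[[0,0,0],-0.22],[[0,0,0],-0.31],[[0,0,0],-0.4],[[0,0,0],-0.49],[[0,0,0],-0.58],[[0,0,0],-0.67],[[0,0,0],-0.76],[[0,0,0],-0.85],[[0,0,0],-0.92],[[0,0,0],-0.95],[[0,0,0],-0.95]])

```text
time: 10.83
tcp_pos: [534.3, -362.6, 95.2]
tcp_rot: [0.841, -0.542, 0.0, 0.0]
contact_force: [-2.7, -0.4, 3.3]
gripper_width: 42.3
```

Emit:
play_rows(rows=[[[0,0,0.002],0],[[0,0,0.004],0],[[0,0,0.006],0],[[0,0,0.008],0],[[0,0,0.01],0]])

```text
time: 11.25
tcp_pos: [534.4, -362.5, 105.3]
tcp_rot: [0.841, -0.542, 0.0, 0.0]
contact_force: [-0.5, 0.2, -0.9]
gripper_width: 42.2
```

Lifts freely. Raising straight up about 11 cm in all.

Emit:
play_rows(rows=[[[0,0,0.005],0],[[0,0,0.012],0],[[0,0,0.022],0],[[0,0,0.034],0],[[0,0,0.046],0],[[0,0,0.058],0],[[0,0,0.07],0],[[0,0,0.082],0],[[0,0,0.092],0],[[0,0,0.098],0],[[0,0,0.1],0],[[0,0,0.1],0],[[0,0,0.1],0],[[0,0,0.1],0],[[0,0,0.1],0],[[0,0,0.1],0]])

```text
time: 12.58
tcp_pos: [534.2, -362.3, 204.8]
tcp_rot: [0.841, -0.541, -0.0, 0.0]
contact_force: [0.2, -0.3, 0.2]
gripper_width: 42.4
```

```bash
python3 - <<'E'
from h import *
s=r.state();print(s["time"],s["tcp_pos"],s["contact_force"].round(1),s["gripper_width"],abs(s["qvel"]).max())
a=r.camera("side")["color"];b=r.camera("wrist")["color"]
out=np.vstack([cv2.resize(a[120:270,140:340],(800,600))[:400],np.zeros((200,800,3),np.uint8)]);
out=np.zeros((450,800,3),np.uint8);out[:,:500]=cv2.resize(a[100:262,150:330],(500,450));out[:225,500:]=cv2.resize(b,(300,225));save(out,"end.png")
E
```

```text
12.5833 [ 534.16917874 -362.31056908  204.77588369] [ 0.2 -0.3  0.2] 42.35155583888252 0.002742725381698536
```

View pics/end.png

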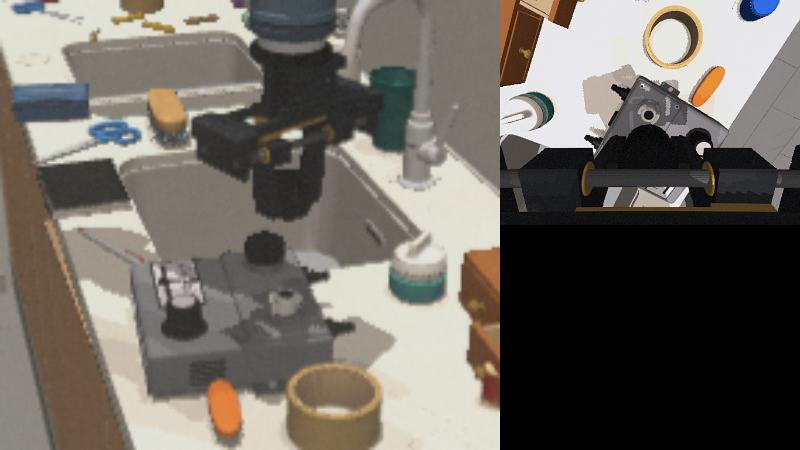

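The cap is in the gripper, the right neck at (285,300) is bare, the low cap is still on, and the bystanders haven't moved. Handing in.

```bash
python3 -c "
from station import r
print(r.job_done())"
```

```text
the job is handed in; nothing more can be done
None
```

The job is done and handed in at 12.6 s of the 48 s allowed. The tall cap is off, and the gripper is holding it still about 11 cm above its neck.

- **Stroke knob:** I turned it 1.63 rad clockwise. The wrist camera afterwards showed the pointer on the service mark to within about 0.2 mm. I checked this before touching the cap and did not measure it again at the end.
- **Tall cap:** this was the right-hand one. Turning it counter-clockwise met about 0.98 N·m, so that is the tightening way. It then turned freely clockwise for about 1.6 rad and lifted straight off.
- **Last checks:** the grip opening was 42.4 mm, with almost no force on the tool. The final picture shows the right neck bare, the low cap still on, and no sign that anything near the pump had moved. No check failed or disagreed.

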